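Bolt the specimen carrier shut

TASK

The specimen carrier is packed for the courier, but its lid still stands a little ajar and its barrel bolt is drawn back. Press the lid down until it is fully shut, then gently push the bolt's knob along its slot until the bolt is fully home in the keeper on the front deck, and push the knob over sideways, all the way down into the notch, so that the bolt cannot slide back. Only push with the fingertips: do not squeeze or force the knob or raise the lid further, and leave the rubber bulb, the beaker, the small box and the weighing bottle where they stand.

Things in the scene. Friction and masses are not known exactly. Their poses are not given: they have to be found in the camera images.
- case: Specimen carrier: fixed aluminium case, 185 mm deep (its x), 240 wide (its y, 258 over the side handles), 104 high. Origin: centre of its underside; x points from the front (blank label) to the lid's hinge at the back, y to its left, z up. Its top is a fixed deck, 40 mm deep, along the front, with the keeper; behind it the lid, 134 mm deep, 239 wide, flush when shut, carrying the bolt on its centre line.
- lid (a joint): Angle of the lid about its hinge (84.5 mm behind the case's origin, at height 104 mm), rad: 0 shut, positive with the front edge raised. The hinge is stiff, the lid stays at any angle; pressing on its front half with about 3 to 6 N moves it down.
- lid_front (a point): A bare point on the lid's flat top to press on, 45 mm behind its free front edge and 75 mm left (case +y) of the bolt. It moves with the lid; with the lid shut it lies at case x -5.5, y 75, z 104 mm.
- notch (a point): On the bolt's axis, level with the notch. The bolt's barrel is a fixed steel tube on the lid, 21 mm thick, along case x, from 46 mm in front of this point to 58 mm behind; its axis is 13.5 mm above the lid, its top 24 mm. In its crown is an L-shaped slot: from 41 mm behind this point straight forward to it, then an 11 mm wide notch down the right side (case -y). With the lid shut: case x 4, y 0, z 117.5 mm.
- keeper_mid (a point): Centre of the keeper's opening: a steel bridge on the front deck, 14 mm deep, 21 mm wide, its top 11 mm above this point, into which the bolt's 12 mm rod slides. Fixed at case x -67, y 0, z 117.5 mm.
- bolt (a joint): Travel of the bolt, m: 0 drawn back, 0.036 home at its stop; grows as bolt and knob move to the front of the case (case -x) and the rod enters the keeper. Slides stiffly (2 to 3 N) and stays where it is left. Until the last 1 to 2 mm the sides of the slot hold the knob upright (within about 0.2 rad).
- knob (a joint): Angle of the knob about the bolt's axis, rad: 0 upright, square to the lid, in the long slot; grows as it turns over to the right (case -y); 1.4 is the stop, nearly flat in the notch. It can turn only with the bolt home; friction is light (about 1 N at the head), it stays where it is left. Over 60 N on it is forcing it. In the notch it keeps the bolt from sliding back.
- knob_ball (a point): Centre of the knob's round steel head, 19 mm across and high, on an 8 mm stem, 38 mm from the bolt's axis. With the lid shut and the knob upright: case y 0, z 155.5 mm, x = 40 mm less the bolt's travel (4 mm when home). With the knob fully down: case x 4, y -37, z 124 mm.
- rubber_bulb: Loose dark-red rubber bulb, 47 mm wide, 72 mm high, standing on the worktop to the left of the case; origin under its centre. Leave it standing.
- weigh_bottle: Loose small stoppered glass weighing bottle, 37 mm wide, 55 mm high, to the right of the case; origin under its centre. Leave it standing.
- beaker: Loose small clear beaker, 45 mm wide, 57 mm high, to the left of the case, nearer the front; origin under its centre. Leave it standing.
- cover_slips: Loose small cardboard box, 30 x 56 x 25 mm, to the right of the case, nearer the front; origin under its centre. Leave it where it is.

How it is judged:
On the way, in this order (a step that is already met when the one before it is completed fails the run):
1. the lid is pressed fully shut while the bolt is still drawn back (value of joint lid below 0.02 rad and value of joint bolt below 0.02 m), for 0.2 s.
2. the bolt is pushed home in the keeper with the lid shut (value of joint lid below 0.02 rad and value of joint bolt above 0.032 m and value of joint knob below 0.9 rad), for 0.05 s.
At the end, for the whole second after the job is handed in: The lid is shut (under 0.02 rad), the bolt is thrown by more than 32 of its 36 mm, and the knob lies at rest in the notch (turned more than 1.2 of its 1.4 rad) (value of joint lid below 0.02 rad and value of joint bolt above 0.032 m and value of joint knob above 1.2 rad and velocity of joint knob between -0.1 and 0.1 rad/s); the robot touches nothing.
It fails at once if the knob is squeezed or forced (contact force between the fingers and knob above 60 N).
It fails at once if the lid is raised beyond where it stood, or thrown open (value of joint lid above 0.42 rad).
It fails at once if the rubber bulb, weighing bottle, beaker or small box is moved, lifted or knocked over (distance of any of rubber_bulb, weigh_bottle, beaker, cover_slips from where it was at the start of the episode above 0.02 m or angle between any of rubber_bulb, weigh_bottle, beaker, cover_slips's own z axis and vertical above 0.5 rad).
It also fails if it takes over 48 s, if anything falls off the work surface, if the arm or the gripper's body presses on something with over 40 N, if the wrist force passes 120 N, or if a joint passes its speed limit or range.

ROBOT

A 6-joint arm with a two-finger parallel gripper is mounted at the origin on the work surface; the furniture and walls round the work are solid. World frame = base frame: x ahead of the robot, y to its left, z up, the work surface at z = 0. Lengths are in m, angles in rad, forces in N, time in s.
With the tool pointing down it reaches from about 0.15 to 0.775 m from the base axis. Payload 6.1 kg.
Tool frame: the origin (TCP) lies at the very end of the fingers, on their centre line; the grasp point (between the pads) lies 19 mm behind it; z points along the fingers, y is the direction in which the jaws open and shut (so a half turn about z gives the same grasp; the last joint's range is limited). The gripper opens to 85 mm and grips with 20 to 120 N. Pads are 22 mm wide; open, the fingers measure 114 mm over their backs; the gripper's body (76 mm by 85 mm) begins 54 mm behind the grasp point. The pads swing forward as they close: fully open they stand 13 mm farther back than shut.
Start: joints at [-1.15, 0.126, -0.04, 1.405, 0, 1.571], TCP at [0.214, -0.479, 0.231] pointing down, gripper open.
Joint ranges: [-2.72, 2.72], [-0.95, 1.95], [-1.27, 1.35], [-1.78, 2.02], [-1.46, 1.47], [-3.14, 3.14]. Speed limits (rad/s): [2.39, 2.39, 3.01, 3.14, 3.14, 3.14].

INTERFACE

Orientations are given as [roll, pitch, yaw] about the fixed x, y, z axes, in that order (R = Rz(yaw) Ry(pitch) Rx(roll)).
In Python, from cell import telemetry, eyes, job gives the robot as it stands.
- The arm moves only by the tool move_arm, never from a script. Its arguments are lists of equal length, an entry for each row: "turn": the turn, a rotation vector about the tool's x, y, z in rad, a list of three; "delta_pos": the shift along the tool's x, y, z in m, a list of three; "gripper": the finger opening in m, from 0 to 0.0854. A call has 1 to 20 rows; each row shifts and turns the commanded pose from where the row before left it, along the tool's axes as they then stand; what a row does not reach is not made up. A row lasts 1/10 s, in which the tool goes at most 50 mm and 8.59 degrees, less where a joint would pass 70% of its speed; a pose out of reach is approached as far as the arm can. A call is refused whole if a number of a shift passes 0.05 or a number of a turn 0.15, either way. A call with a gripper value outside its range is refused whole. The fingers move at their own pace and stop on an object; the grip force is fixed at half the most. Time passes only in rows, so rows that do not move let the fingers close. It gives the time, the measured TCP pose, the force and the opening at its end, in the units of the state.
- telemetry.state(): the state, without advancing time (a new reading comes with each control period).
- eyes.camera(name): name is "side" or "top" or "wrist"; returns a dict with "image" (384x512x3 uint8, blue, green, red), "camera_matrix" (3x3 intrinsics, pixels), "R" (3x3) and "t" (3): a world point X has camera coordinates R X + t. Camera axes: x right, y down, z forward; pixel columns grow to the right and rows downward; lengths in m; the calibration is good to about 2 mm. The wrist camera is an equidistant fisheye: a pixel r from the principal point sees the ray r / f radians off the axis. A picture is of the moment at which its call begins. There is no depth.
- job.job_done(): hands the job in, once; it reports no verdict.
The state is a dict: "t": time; "joints": joint angles; "joint_vel": joint speeds; "effort": joint torques, N m; "tool_pos": TCP position; "tcp_rot": TCP orientation; "ft_force": force on the tool from outside, world axes, zero at the start; "ft_torque": the same for the moment, N m; "width": finger opening in m.
Only numpy, scipy, OpenCV 4.12 (cv2) and the standard library are available. Lean on these libraries where they do the work, as an engineer would, in place of code of your own. Each camera call takes 0.05 s, during which the arm holds its last target.

## Working session

There is one attempt and no reset: what is moved stays moved. The work goes in short steps, Python scripts to look and compute and a tool call to move; the robot and the scene stay as the last step left them, time stands still between calls to the robot, and variables do not carry over. Pictures are saved under pics/ and viewed, and the job is handed in when it is done.

Besides the shell and the picture viewer there is one more tool, called after ">>>" by a JSON object that holds its "api" and its "payload", one argument or row to a line. move_arm: Moves the arm, as the interface text tells. Its arguments: {"type":"object","properties":{"turn":{"type":"array","items":{"type":"array","items":{"type":"number"}}},"delta_pos":{"type":"array","items":{"type":"array","items":{"type":"number"}}},"gripper":{"type":"array","items":{"type":"number"}}},"required":["turn","delta_pos","gripper"]}

```bash
ls; mkdir -p pics; python3 - <<'E'
from cell import telemetry, eyes, job
import cv2, numpy as np
s=telemetry.state()
for k,v in s.items(): print(k,np.round(v,4))
for n in ["side","top","wrist"]:
    c=eyes.camera(n); cv2.imwrite(f"pics/{n}0.png",c["image"]); print(n,np.round(c["camera_matrix"],2).tolist(),np.round(c["R"],4).tolist(),np.round(c["t"],4).tolist())
    np.savez(f"{n}0.npz",**c)
E
```

```text
pics
t 0.0
joints [-1.15    0.1264 -0.0406  1.4054 -0.      1.5708]
joint_vel [-0.0008  0.0011  0.0003 -0.001   0.0015  0.0004]
effort [ 4.00000e-04 -4.35913e+01  3.52924e+01  1.74000e-02  0.00000e+00
 -0.00000e+00]
tool_pos [ 0.2143 -0.4788  0.2305]
tcp_rot [-3.14    0.      0.4208]
ft_force [0.3457 0.0962 0.1099]
ft_torque [-0.054  -0.0125 -0.0403]
width 0.0854
side [[378.7, 0.0, 260.65], [0.0, 378.7, 187.68], [0.0, 0.0, 1.0]] [[-0.6524, -0.7578, -0.0058], [-0.6249, 0.5422, -0.5617], [0.4289, -0.3629, -0.8273]] [0.3407, 0.3563, 0.7639]
top [[442.86, 0.0, 258.67], [0.0, 442.86, 196.71], [0.0, 0.0, 1.0]] [[0.005, -0.9994, -0.0339], [-0.9877, 0.0004, -0.1563], [0.1562, 0.0343, -0.9871]] [0.0526, 0.4922, 0.981]
wrist [[297.32, 0.0, 258.95], [0.0, 297.32, 191.06], [0.0, 0.0, 1.0]] [[0.4084, -0.9128, -0.0019], [-0.8757, -0.3924, 0.2814], [-0.2576, -0.1132, -0.9596]] [-0.5243, -0.036, 0.3784]
```

View pics/side0.png

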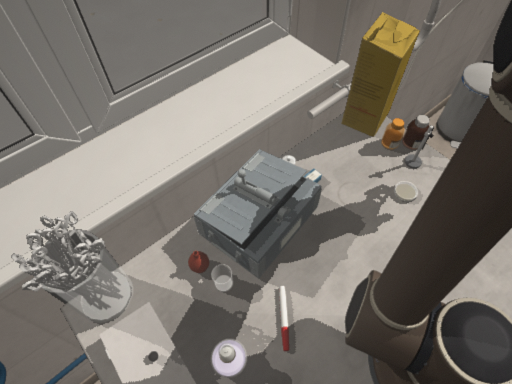

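View pics/top0.png

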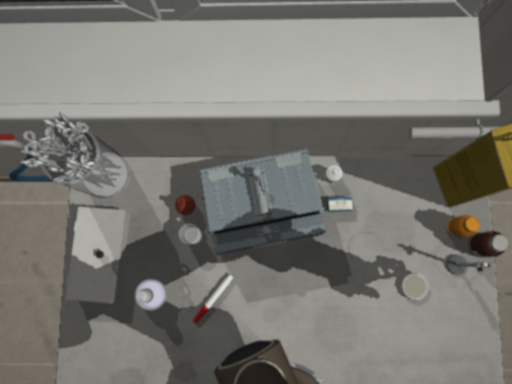

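View pics/wrist0.png

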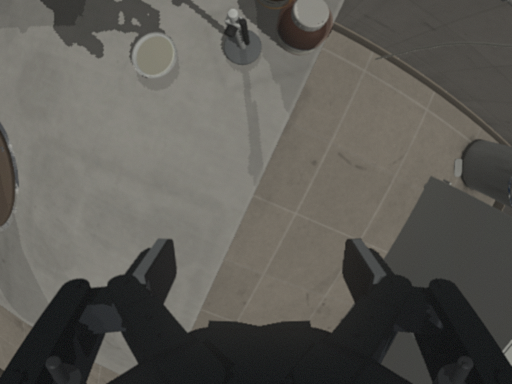

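```bash
python3 - <<'E'
import cv2
a=cv2.imread("pics/top0.png")[140:265,165:365]; cv2.imwrite("pics/topc.png",cv2.resize(a,None,fx=4,fy=4,interpolation=cv2.INTER_CUBIC))
a=cv2.imread("pics/side0.png")[140:300,170:340]; cv2.imwrite("pics/sidec.png",cv2.resize(a,None,fx=3.7,fy=3.7,interpolation=cv2.INTER_CUBIC))
E
```

```text
(no output)
```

View pics/topc.png

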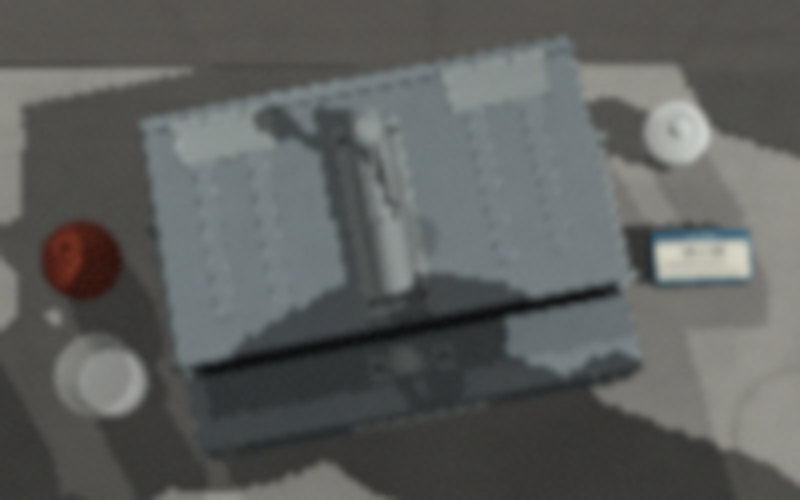

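View pics/sidec.png

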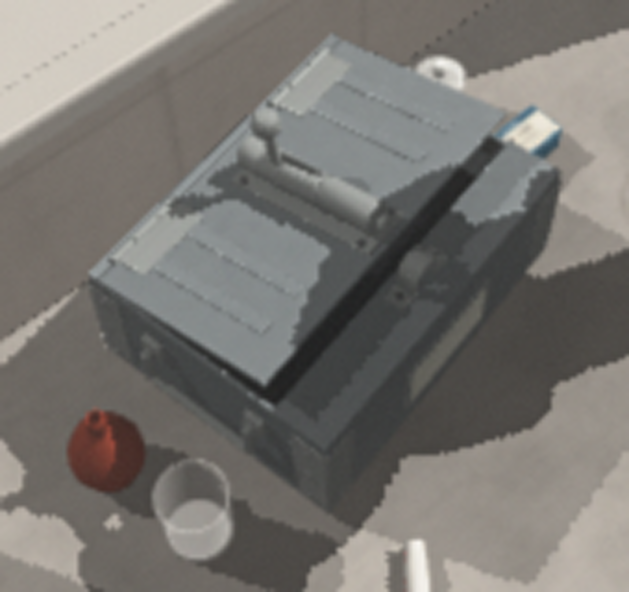

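```bash
cat > h.py <<'E'
import numpy as np, cv2
def load(n,i=0): 
    d=np.load(f"{n}{i}.npz"); return d["camera_matrix"],d["R"],d["t"]
def ray(n,u,v,i=0):
    K,R,t=load(n,i); d=R.T@np.linalg.solve(K,[u,v,1]); return -R.T@t,d/np.linalg.norm(d)
def plane(n,u,v,z,i=0):
    c,d=ray(n,u,v,i); return c+d*(z-c[2])/d[2]
def tri(a,b,i=0):
    c1,d1=ray("top",*a,i);c2,d2=ray("side",*b,i)
    s=np.linalg.lstsq(np.c_[d1,-d2],c2-c1,rcond=None)[0]
    p,q=c1+s[0]*d1,c2+s[1]*d2
    return (p+q)/2,np.linalg.norm(p-q)
def proj(n,X,i=0):
    K,R,t=load(n,i); p=K@(R@np.asarray(X)+t); return p[:2]/p[2]
T=lambda x,y:(165+(x+.5)/4-.5,140+(y+.5)/4-.5)
S=lambda x,y:(170+(x+.5)/3.7-.5,140+(y+.5)/3.7-.5)
E
python3 - <<'E'
from h import *
P={"BL":((142,120),(90,278)),"BR":((570,40),(335,38)),"FL":((205,452),(325,447)),"FR":((640,368),(560,175)),"ball":((370,125),(265,122)),"lidFL":((188,368),(268,388)),"lidFR":((618,288),(497,140)),"bulbtop":((68,245),(95,418)),"bottletop":((676,128),(441,72))}
for k,(a,b) in P.items():
    p,e=tri(T(*a),S(*b)); print(k,p.round(4),round(e,4), plane("top",*T(*a),.104).round(4),plane("side",*S(*b),.104).round(4))
E
```

```text
BL [0.5427 0.1806 0.0969] 0.0019 [0.5419 0.18   0.104 ] [0.5378 0.1816 0.104 ]
BR [ 0.5873 -0.0547  0.098 ] 0.0009 [ 0.586  -0.0539  0.104 ] [ 0.5831 -0.0516  0.104 ]
FL [0.363  0.1432 0.0996] 0.0027 [0.3618 0.1418 0.104 ] [0.3627 0.1452 0.104 ]
FR [ 0.4075 -0.0894  0.0979] 0.0003 [ 0.4069 -0.0888  0.104 ] [ 0.4052 -0.0857  0.104 ]
ball [0.5262 0.0527 0.1595] 0.0011 [0.5388 0.0552 0.104 ] [0.5593 0.0285 0.104 ]
lidFL [0.4055 0.15   0.1181] 0.0007 [0.4063 0.1518 0.104 ] [0.4114 0.1464 0.104 ]
lidFR [ 0.4511 -0.0774  0.1006] 0.0026 [ 0.4496 -0.0778  0.104 ] [ 0.4506 -0.0748  0.104 ]
bulbtop [0.4783 0.2264 0.067 ] 0.0001 [0.4728 0.2185 0.104 ] [0.461  0.2321 0.104 ]
bottletop [ 0.5483 -0.1195  0.0448] 0.0031 [ 0.5368 -0.1105  0.104 ] [ 0.5147 -0.0857  0.104 ]
```

```bash
python3 - <<'E'
from h import *
print(plane("top",200,157,0).round(3),plane("top",330,157,0).round(3))
for z in (.1,.15,.2,.25,.3): print(z,plane("top",260,113,z).round(3), plane("side",170,190,z).round(3))
K,R,t=load("wrist");print("wristcam",-R.T@t)
c=np.array([.473,.046]);y=.191
Rz=np.array([[np.cos(y),-np.sin(y)],[np.sin(y),np.cos(y)]])
for n,p in dict(lid_front=(-.0055,.075),keeper=(-.067,0),ball0=(.04,0),ball1=(.004,0),balldown=(.004,-.037),behind=(.066,0)).items(): print(n,(c+Rz@p).round(4))
E
```

```text
[0.597 0.199 0.   ] [ 0.595 -0.117  0.   ]
0.1 [0.672 0.05  0.1  ] [0.632 0.184 0.1  ]
0.15 [0.654 0.048 0.15 ] [0.597 0.195 0.15 ]
0.2 [0.636 0.046 0.2  ] [0.562 0.206 0.2  ]
0.25 [0.618 0.045 0.25 ] [0.527 0.217 0.25 ]
0.3 [0.6   0.043 0.3  ] [0.492 0.227 0.3  ]
wristcam [ 0.28013567 -0.44988956  0.3722297 ]
lid_front [0.4534 0.1186]
keeper [0.4072 0.0333]
ball0 [0.5123 0.0536]
ball1 [0.4769 0.0468]
balldown [0.484  0.0104]
behind [0.5378 0.0585]
```

```bash
python3 - <<'E'
import cv2
a=cv2.imread("pics/top0.png")[80:180,180:340]; cv2.imwrite("pics/tops.png",cv2.resize(a,None,fx=5,fy=5,interpolation=cv2.INTER_CUBIC))
a=cv2.imread("pics/side0.png")[40:240,80:360]; cv2.imwrite("pics/sides.png",cv2.resize(a,None,fx=2.8,fy=2.8,interpolation=cv2.INTER_CUBIC))
E
```

```text
(no output)
```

View pics/tops.png

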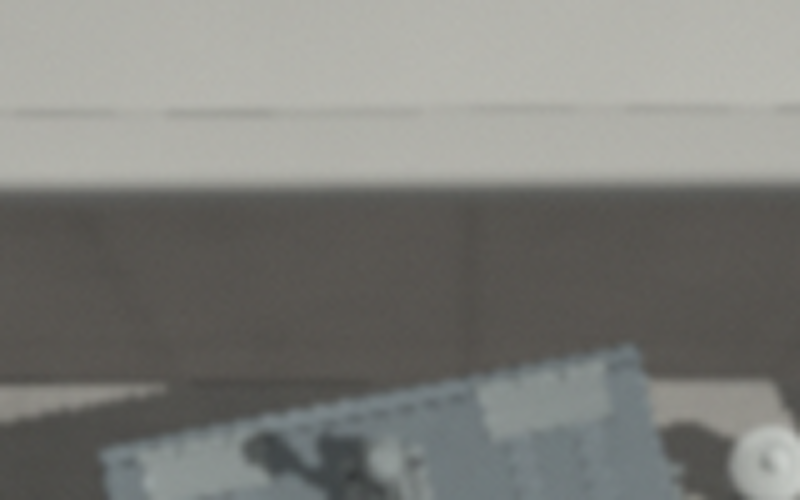

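View pics/sides.png

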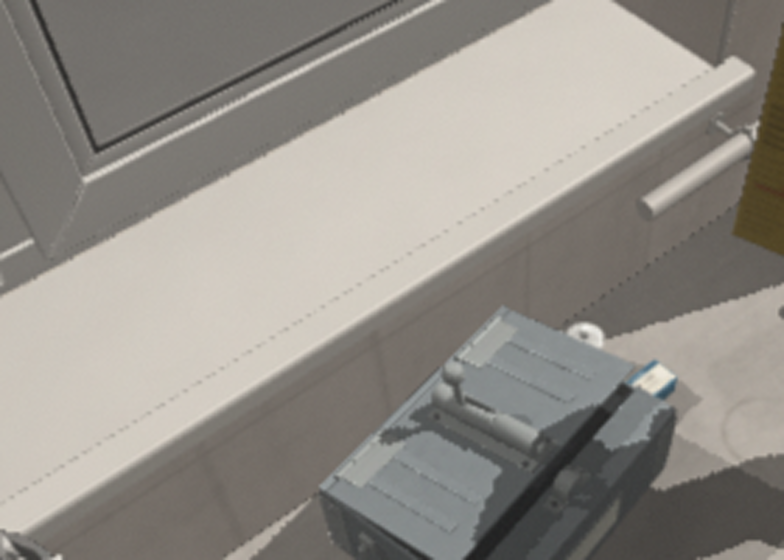

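```bash
python3 - <<'E'
from h import *
print(tri((498,115),(348.5,68)))
# groove-line/lip plane: top row 117, side line pts
c,d1=ray("top",230,116.5); _,d2=ray("top",330,115.8); n=np.cross(d1,d2)
for a in ((34,545),(400,300),(600,178)):
    C,d=ray("side",80+a[0]/2.8,40+a[1]/2.8); s=n@(c-C)/(n@d); print((C+s*d).round(3))
E
```

```text
(array([ 0.67154029, -0.48505989,  0.07517858]), np.float64(0.001414643983771096))
[0.683 0.379 0.046]
[0.673 0.    0.075]
[ 0.678 -0.263  0.061]
```

>>> {"api": "move_arm", "payload": {
  "turn": [
    [0,0,0.115],
    [0,0,0.115],
    [0,0,0],
    [0,0,0],
    [0,0,0],
    [0,0,0],
    [0,0,0],
    [0,0,0],
    [0,0,0],
    [0,0,0],
    [0,0,0],
    [0,0,0],
    [0,0,0],
    [0,0,0],
    [0,0,0],
    [0,0,0],
    [0,0,0],
    [0,0,0]
  ],
  "delta_pos": [
    [0,0,-0.035],
    [0,0,-0.035],
    [0.0232,-0.036,0],
    [0.0232,-0.036,0],
    [0.0232,-0.036,0],
    [0.0232,-0.036,0],
    [0.0232,-0.036,0],
    [0.0232,-0.036,0],
    [0.0232,-0.036,0],
    [0.0232,-0.036,0],
    [0.0232,-0.036,0],
    [0.0232,-0.036,0],
    [0.0232,-0.036,0],
    [0.0232,-0.036,0],
    [0.0232,-0.036,0],
    [0.0232,-0.036,0],
    [0.0232,-0.036,0],
    [0,0,0]
  ],
  "gripper": [0,0,0,0,0,0,0,0,0,0,0,0,0,0,0,0,0,0]
}}

```text
t: 1.95
tool_pos: [0.4584, 0.1041, 0.3]
tcp_rot: [-3.129, 0.002, 0.216]
ft_force: [-0.2, 0.4, -0.1]
width: -0.0001
```

>>> {"api": "move_arm", "payload": {
  "turn": [
    [0,0,0.02],
    [0,0,0],
    [0,0,0],
    [0,0,0]
  ],
  "delta_pos": [
    [-0.002,-0.015,0.02],
    [0,0,0.03],
    [0,0,0.03],
    [0,0,0.01]
  ],
  "gripper": [0,0,0,0]
}}

```text
t: 2.35
tool_pos: [0.4526, 0.1028, 0.2087]
tcp_rot: [-3.119, 0.005, 0.209]
ft_force: [-0.2, 0.7, 0.8]
width: -0.0
```

```bash
cat > snap.py <<'E'
import sys
from cell import telemetry, eyes
import cv2, numpy as np
i=sys.argv[1]
for n in sys.argv[2:]:
    c=eyes.camera(n); np.savez(f"{n}{i}.npz",**c); im=c["image"]
    if n=="top": im=cv2.resize(im[130:270,165:365],None,fx=4,fy=4,interpolation=cv2.INTER_CUBIC)
    if n=="side": im=cv2.resize(im[140:300,170:340],None,fx=3.7,fy=3.7,interpolation=cv2.INTER_CUBIC)
    cv2.imwrite(f"pics/{n}{i}.png",im)
s=telemetry.state(); print(s["t"],np.round(s["tool_pos"],4),np.round(s["tcp_rot"],3),np.round(s["ft_force"],2))
E
python3 snap.py 1 side wrist
```

```text
2.45 [0.4533 0.1031 0.2104] [-3.118e+00  3.000e-03  2.090e-01] [0.42 0.49 0.41]
```

View pics/side1.png

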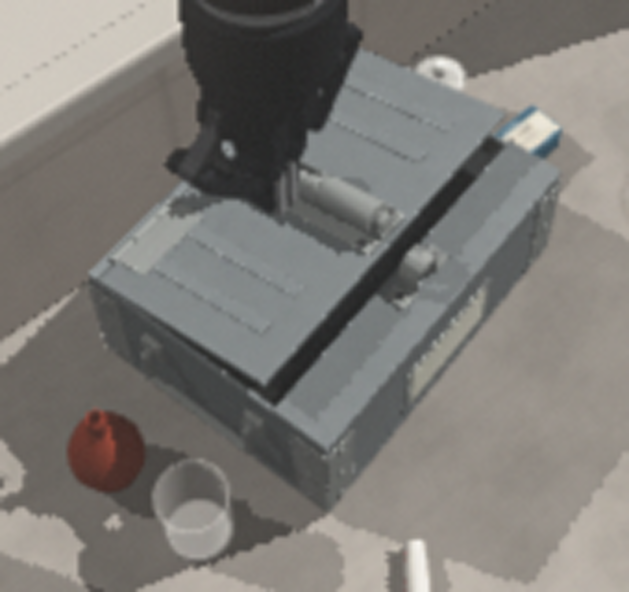

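View pics/wrist1.png

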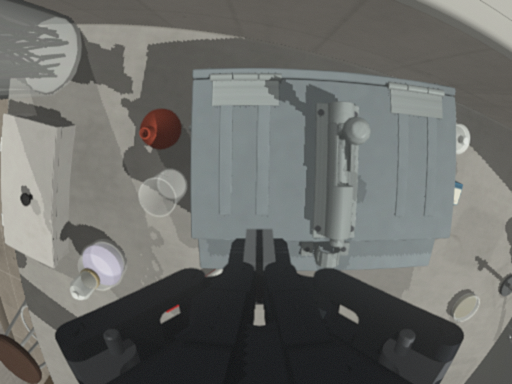

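>>> {"api": "move_arm", "payload": {
  "turn": [
    [-0.023,0,0.017],
    [0,0,0],
    [0,0,0]
  ],
  "delta_pos": [
    [0,-0.016,0],
    [0,0,0.03],
    [0,0,0]
  ],
  "gripper": [0,0,0]
}}

```text
t: 2.75
tool_pos: [0.4538, 0.103, 0.1808]
tcp_rot: [-3.128, 0.003, 0.215]
ft_force: [-0.4, -0.6, 0.4]
width: -0.0
```

```bash
python3 -c "
from cell import telemetry
s=telemetry.state();print(s)"
```

```text
{'t': 2.75, 'joints': array([ 0.21491638,  0.02084801, -0.26382777,  1.28915618,  0.01315929,
        3.14108787]), 'joint_vel': array([ 0.00035639, -0.00913834,  0.05395687,  0.05863777, -0.0001474 ,
        0.00080987]), 'effort': array([-1.91532206e-03, -3.75180674e+01,  3.56769168e+01, -1.10803798e+00,
        3.89582093e-02, -6.66911978e-05]), 'tool_pos': array([0.45380495, 0.10304002, 0.18083051]), 'tcp_rot': array([-3.12843184e+00,  3.02898898e-03,  2.15421128e-01]), 'ft_force': array([-0.4368946 , -0.63122722,  0.3857624 ]), 'ft_torque': array([-0.03347557,  0.07788738, -0.00134797]), 'width': -4.600721918110472e-05}
```

>>> {"api": "move_arm", "payload": {
  "turn": [
    [0,0,-0.14],
    [-0.013,0,0],
    [0,0,0]
  ],
  "delta_pos": [
    [0,0,0],
    [0,-0.016,0],
    [0,0,0]
  ],
  "gripper": [0,0,0]
}}

```text
t: 3.05
tool_pos: [0.4494, 0.1193, 0.1841]
tcp_rot: [-3.141, -0.003, 0.357]
ft_force: [-0.2, 0.4, 0.9]
width: 0.0002
```

>>> {"api": "move_arm", "payload": {
  "turn": [
    [0,0,0],
    [0,0,0],
    [0,0,0],
    [0,0,0],
    [0,0,0]
  ],
  "delta_pos": [
    [0.002,0,0.02],
    [0,0,0.015],
    [0,0,0.01],
    [0,0,0.008],
    [0,0,0.005]
  ],
  "gripper": [0,0,0,0,0]
}}

```text
t: 3.55
tool_pos: [0.4511, 0.1189, 0.1241]
tcp_rot: [-3.141, -0.001, 0.355]
ft_force: [0.2, 0.9, -0.6]
width: -0.0001
```

>>> {"api": "move_arm", "payload": {
  "turn": [
    [0,0,0],
    [0,0,0],
    [0,0,0],
    [0,0,0]
  ],
  "delta_pos": [
    [0,0,0.004],
    [0,0,0.004],
    [0,0,0.004],
    [0,0,0.004]
  ],
  "gripper": [0,0,0,0]
}}

```text
t: 3.95
tool_pos: [0.4509, 0.1191, 0.1081]
tcp_rot: [-3.141, -0.001, 0.355]
ft_force: [-1.8, -0.5, 4.2]
width: 0.0004
```

>>> {"api": "move_arm", "payload": {
  "turn": [
    [0,0,0],
    [0,0,0],
    [0,0,0]
  ],
  "delta_pos": [
    [0,0,0.002],
    [0,0,0.002],
    [0,0,0.001]
  ],
  "gripper": [0,0,0]
}}

```text
t: 4.25
tool_pos: [0.4508, 0.1191, 0.1039]
tcp_rot: [-3.141, -0.001, 0.355]
ft_force: [-7.1, -2.2, 16.1]
width: 0.0001
```

>>> {"api": "move_arm", "payload": {
  "turn": [
    [0,0,0],
    [0,0,0],
    [0,0,0]
  ],
  "delta_pos": [
    [0,0,0.001],
    [0,0,0],
    [0,0,0]
  ],
  "gripper": [0,0,0]
}}

```text
t: 4.55
tool_pos: [0.4509, 0.1191, 0.1038]
tcp_rot: [-3.141, -0.002, 0.355]
ft_force: [-7.5, -2.6, 17.8]
width: 0.0001
```

>>> {"api": "move_arm", "payload": {
  "turn": [
    [0,0,0],
    [0,0,0],
    [0,0,0],
    [0,0,0]
  ],
  "delta_pos": [
    [0,0,-0.01],
    [0,0,-0.03],
    [0,0,-0.04],
    [0,0.04,-0.03]
  ],
  "gripper": [0,0,0,0]
}}

```text
t: 4.95
tool_pos: [0.4648, 0.0837, 0.2142]
tcp_rot: [-3.14, -0.003, 0.361]
ft_force: [0.7, 0.1, -0.5]
width: -0.0001
```

```bash
python3 snap.py 2 side top wrist
```

```text
5.1 [0.4667 0.0807 0.214 ] [ 3.141 -0.006  0.353] [0.32 0.11 0.79]
```

View pics/side2.png

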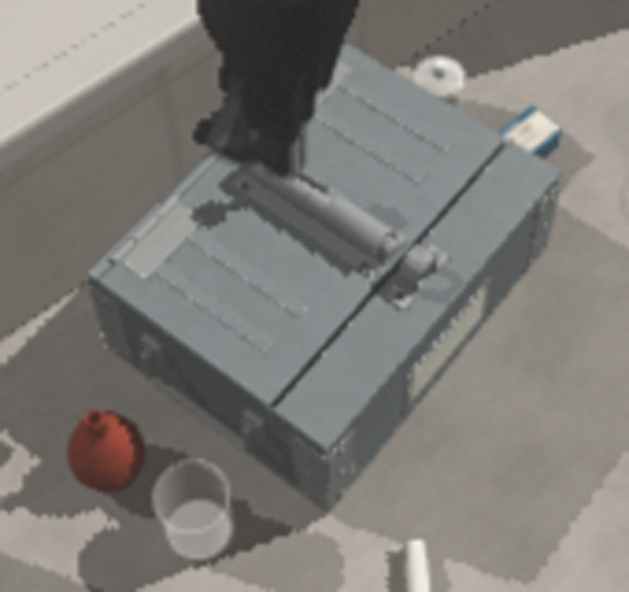

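View pics/top2.png

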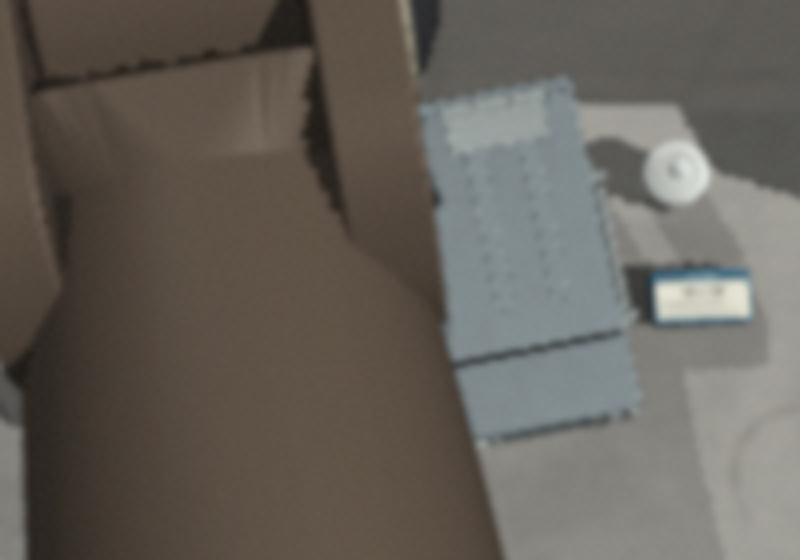

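View pics/wrist2.png

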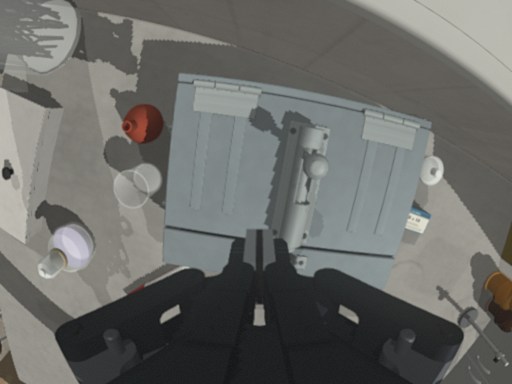

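```bash
cat >> h.py <<'E'
def wray(u,v,i):
    K,R,t=load("wrist",i); x=(u-K[0,2])/K[0,0];y=(v-K[1,2])/K[1,1];r=np.hypot(x,y)
    d=R.T@np.array([np.sin(r)*x/r,np.sin(r)*y/r,np.cos(r)]); return -R.T@t,d
def wplane(u,v,z,i):
    c,d=wray(u,v,i); return c+d*(z-c[2])/d[2]
E
python3 - <<'E'
from h import *
print("ball",wplane(316,167,.1555,2))
for n,p in dict(BL=(180,74),BR=(430,123),gapL=(164,228),gapR=(393,257)).items(): print(n,wplane(*p,.104,2))
print("keeper top",wplane(301,262,.1285,2)); print("barrel rear",wplane(313,137,.1175,2))
E
```

```text
ball [0.51077021 0.0523957  0.1555    ]
BL [0.54142504 0.17873026 0.104     ]
BR [ 0.58637023 -0.05100761  0.104     ]
gapL [0.40052508 0.15186441 0.104     ]
gapR [ 0.44775202 -0.07755519  0.104     ]
keeper top [0.42462357 0.02368942 0.1285    ]
barrel rear [0.52874808 0.05459294 0.1175    ]
```

>>> {"api": "move_arm", "payload": {
  "turn": [
    [0,0,0.148],
    [0,0,0],
    [0,0,0],
    [0,0,0],
    [0,0,0]
  ],
  "delta_pos": [
    [0,0,0],
    [0.022,0.012,0],
    [0.022,0.012,0],
    [0.022,0.012,0],
    [0,0,0]
  ],
  "gripper": [0,0,0,0,0]
}}

```text
t: 5.6
tool_pos: [0.5383, 0.0598, 0.2097]
tcp_rot: [-3.141, 0.001, 0.207]
ft_force: [0.3, 1.0, 0.2]
width: 0.0001
```

>>> {"api": "move_arm", "payload": {
  "turn": [
    [0,0,0.015],
    [0,0,0],
    [0,0,0],
    [0,0,0]
  ],
  "delta_pos": [
    [0.002,0.002,0.02],
    [0,0,0.03],
    [0,0,0.013],
    [0,0,0]
  ],
  "gripper": [0,0,0,0]
}}

```text
t: 6.0
tool_pos: [0.537, 0.0587, 0.1464]
tcp_rot: [-3.14, 0.004, 0.193]
ft_force: [0.6, -0.1, 0.9]
width: 0.0
```

```bash
python3 snap.py 3 side wrist
```

```text
6.1 [0.5389 0.0587 0.1495] [-3.141e+00 -1.000e-03  1.930e-01] [-0.2   0.32  0.9 ]
```

View pics/side3.png

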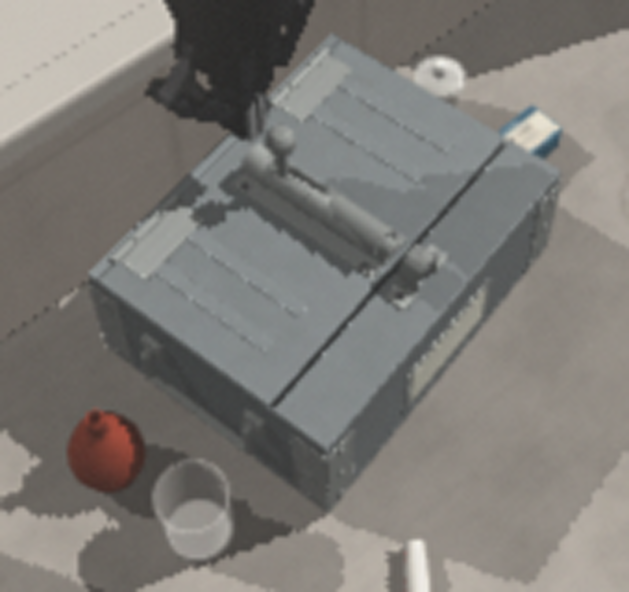

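View pics/wrist3.png

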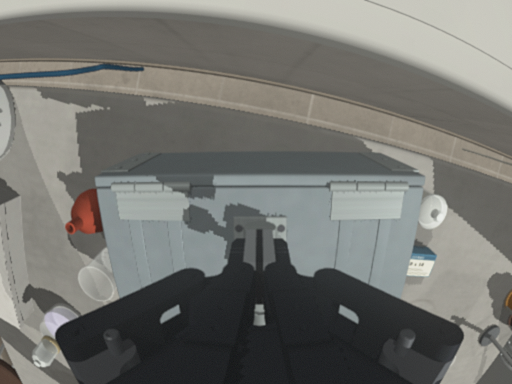

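>>> {"api": "move_arm", "payload": {
  "turn": [
    [0,0,0],
    [0,0,0],
    [0,0,0],
    [0,0,0],
    [0,0,0],
    [0,0,0],
    [0,0,0],
    [0,0,0]
  ],
  "delta_pos": [
    [-0.003,0,0.002],
    [-0.004,0,0],
    [-0.004,0,0],
    [-0.004,0,0],
    [-0.004,0,0],
    [-0.004,0,0],
    [-0.004,0,0],
    [-0.004,0,0]
  ],
  "gripper": [0,0,0,0,0,0,0,0]
}}

```text
t: 6.9
tool_pos: [0.5086, 0.0523, 0.1473]
tcp_rot: [-3.141, -0.001, 0.192]
ft_force: [1.7, 0.6, 1.8]
width: -0.0001
```

>>> {"api": "move_arm", "payload": {
  "turn": [
    [0,0,0],
    [0,0,0],
    [0,0,0],
    [0,0,0]
  ],
  "delta_pos": [
    [-0.003,0,0],
    [-0.003,0,0],
    [-0.002,0,0],
    [-0.002,0,0]
  ],
  "gripper": [0,0,0,0]
}}

```text
t: 7.3
tool_pos: [0.4988, 0.0504, 0.1471]
tcp_rot: [-3.141, -0.001, 0.192]
ft_force: [2.4, -0.9, 1.4]
width: -0.0
```

>>> {"api": "move_arm", "payload": {
  "turn": [
    [0,0,0],
    [0,0,0],
    [0,0,0]
  ],
  "delta_pos": [
    [-0.001,0,0],
    [-0.001,0,0],
    [-0.001,0,0]
  ],
  "gripper": [0,0,0]
}}

```text
t: 7.6
tool_pos: [0.4978, 0.0502, 0.1476]
tcp_rot: [-3.141, -0.005, 0.192]
ft_force: [9.4, 0.3, 0.4]
width: 0.0001
```

>>> {"api": "move_arm", "payload": {
  "turn": [
    [0,0,0],
    [0,0,0]
  ],
  "delta_pos": [
    [-0.001,0,0],
    [0,0,0]
  ],
  "gripper": [0,0]
}}

```text
t: 7.8
tool_pos: [0.4976, 0.0502, 0.1477]
tcp_rot: [-3.141, -0.006, 0.193]
ft_force: [11.4, 1.8, -1.3]
width: -0.0001
```

```bash
python3 snap.py 4 side
```

```text
7.85 [0.4976 0.0502 0.1477] [-3.141 -0.006  0.192] [10.55  2.78 -0.53]
```

View pics/side4.png

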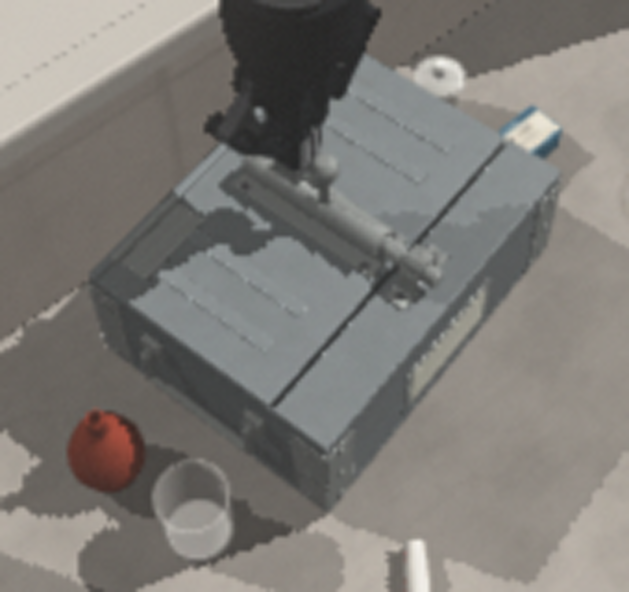

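>>> {"api": "move_arm", "payload": {
  "turn": [
    [0,0,0],
    [0,0,0],
    [0,0,0],
    [0,0,0],
    [0,0,0]
  ],
  "delta_pos": [
    [0.014,0,0],
    [0,-0.018,0],
    [0,-0.018,0],
    [-0.017,0,0],
    [-0.016,0,0]
  ],
  "gripper": [0,0,0,0,0]
}}

```text
t: 8.35
tool_pos: [0.4684, 0.0819, 0.146]
tcp_rot: [-3.141, 0.003, 0.194]
ft_force: [0.2, 0.2, 0.4]
width: -0.0
```

>>> {"api": "move_arm", "payload": {
  "turn": [
    [0,0,0],
    [0,0,0],
    [0,0,0],
    [0,0,0],
    [0,0,0],
    [0,0,0]
  ],
  "delta_pos": [
    [0.0015,0.004,0.008],
    [0,0.005,0],
    [0,0.003,0],
    [0,0.003,0],
    [0,0.003,0],
    [0,0.003,0]
  ],
  "gripper": [0,0,0,0,0,0]
}}

```text
t: 8.95
tool_pos: [0.4754, 0.0609, 0.1392]
tcp_rot: [-3.141, -0.001, 0.192]
ft_force: [-0.8, 0.5, 0.5]
width: -0.0001
```

>>> {"api": "move_arm", "payload": {
  "turn": [
    [0,0,0],
    [0,0,0],
    [0,0,0],
    [0,0,0],
    [0,0,0]
  ],
  "delta_pos": [
    [0,0.003,0],
    [0,0.003,0],
    [0,0.003,0],
    [0,0.003,0],
    [0,0.003,0]
  ],
  "gripper": [0,0,0,0,0]
}}

```text
t: 9.45
tool_pos: [0.4777, 0.0462, 0.1389]
tcp_rot: [-3.141, -0.001, 0.192]
ft_force: [-1.6, 1.6, -0.4]
width: -0.0
```

```bash
python3 snap.py 5 side wrist
```

```text
9.55 [0.4779 0.046  0.1391] [-3.141e+00 -1.000e-03  1.920e-01] [ 0.08  0.66 -0.08]
```

View pics/side5.png

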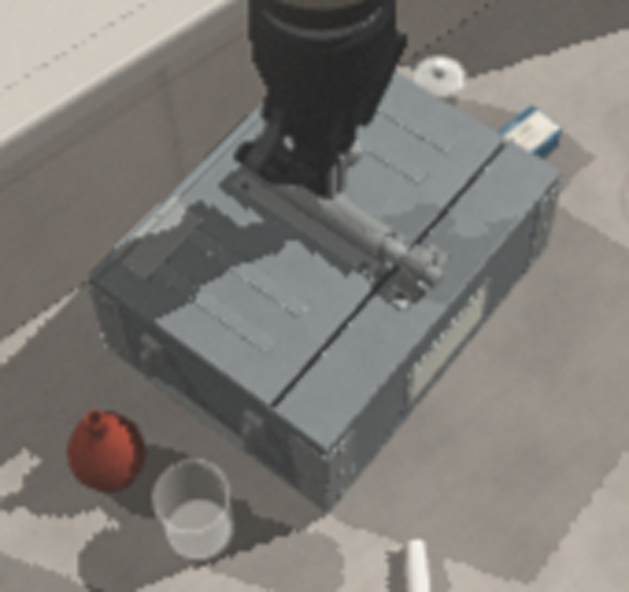

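>>> {"api": "move_arm", "payload": {
  "turn": [
    [0,0,0],
    [0,0,0],
    [0,0,0],
    [0,0,0]
  ],
  "delta_pos": [
    [0,0.003,0],
    [0,0.003,0],
    [0,0.002,0],
    [0,0,0]
  ],
  "gripper": [0,0,0,0]
}}

```text
t: 9.95
tool_pos: [0.4795, 0.0382, 0.1391]
tcp_rot: [-3.141, -0.001, 0.192]
ft_force: [0.3, 0.0, 0.7]
width: -0.0002
```

>>> {"api": "move_arm", "payload": {
  "turn": [
    [0,0,0],
    [0,0,0],
    [0,0,0],
    [0,0,0],
    [0,0,0],
    [0,0,0]
  ],
  "delta_pos": [
    [0,-0.003,-0.01],
    [0,0,-0.02],
    [0,0.017,0],
    [0,0.017,0],
    [0,0,0.008],
    [0,0,0]
  ],
  "gripper": [0,0,0,0,0,0]
}}

```text
t: 10.55
tool_pos: [0.4848, 0.0082, 0.1604]
tcp_rot: [-3.141, 0.0, 0.192]
ft_force: [-0.1, 0.5, 0.8]
width: -0.0
```

```bash
python3 snap.py 6 side wrist
```

```text
10.65 [0.4849 0.0086 0.1608] [-3.141 -0.     0.193] [-0.22  0.13 -0.78]
```

View pics/side6.png

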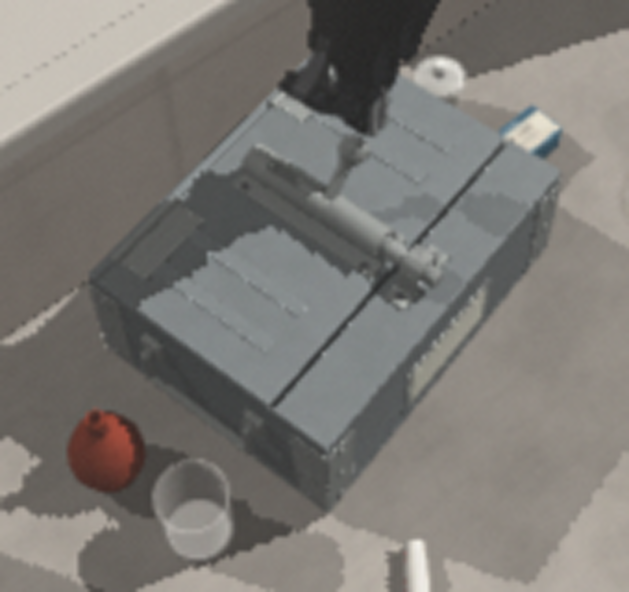

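Knob lies over to the right at (350,155), and the fingers are above it; press down.

>>> {"api": "move_arm", "payload": {
  "turn": [
    [0,0,0],
    [0,0,0],
    [0,0,0],
    [0,0,0],
    [0,0,0],
    [0,0,0],
    [0,0,0]
  ],
  "delta_pos": [
    [0,0,0.008],
    [0,0,0.005],
    [0,0,0.004],
    [0,0,0.003],
    [0,0,0.003],
    [0,0,0.003],
    [0,0,0.001]
  ],
  "gripper": [0,0,0,0,0,0,0]
}}

```text
t: 11.35
tool_pos: [0.4883, 0.0019, 0.1365]
tcp_rot: [3.125, -0.006, 0.189]
ft_force: [2.7, -27.1, 13.4]
width: 0.0001
```

>>> {"api": "move_arm", "payload": {
  "turn": [
    [0,0,0],
    [0,0,0]
  ],
  "delta_pos": [
    [0,0,-0.015],
    [0,0,-0.015]
  ],
  "gripper": [0,0]
}}

```text
t: 11.55
tool_pos: [0.485, 0.0078, 0.1641]
tcp_rot: [-3.141, -0.0, 0.192]
ft_force: [-0.7, -0.0, 0.1]
width: -0.0002
```

```bash
python3 snap.py 7 side wrist top; python3 -c "
import cv2
a=cv2.imread('pics/wrist7.png');cv2.imwrite('pics/w7c.png',cv2.resize(a[130:330,160:360],None,fx=3,fy=3))"
```

```text
11.7 [0.4857 0.0083 0.1642] [-3.141e+00 -2.000e-03  1.930e-01] [ 0.5  -0.71 -0.81]
```

View pics/side7.png

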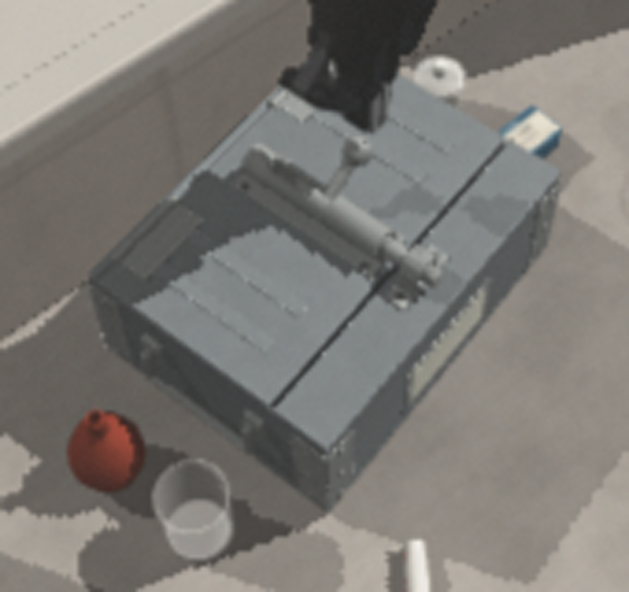

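View pics/w7c.png

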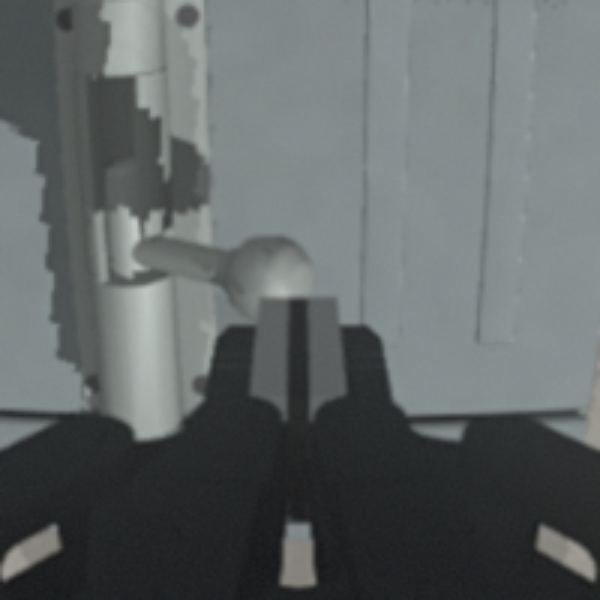

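```bash
python3 - <<'E'
from h import *
c1,d1=wray(160+270/3,130+277/3,7); c2,d2=ray("side",*S(355,150),7)
s=np.linalg.lstsq(np.c_[d1,-d2],c2-c1,rcond=None)[0];p,q=c1+s[0]*d1,c2+s[1]*d2
print(p,q)
m=(p+q)/2; c=np.array([.473,.046]);d=m[:2]-c;y=.191
print("case",d[0]*np.cos(y)+d[1]*np.sin(y),-d[0]*np.sin(y)+d[1]*np.cos(y),m[2])
for th in (.7,.8,.9,1.0,1.1):
    Y=-.038*np.sin(th);X=.004;w=[c[0]+np.cos(y)*X-np.sin(y)*Y,c[1]+np.sin(y)*X+np.cos(y)*Y,.1175+.038*np.cos(th)]
    u=proj("side",w,7); print(th,(u[0]-170)*3.7,(u[1]-140)*3.7)
E
```

```text
[0.48659824 0.01382907 0.13706739] [0.48694974 0.01460398 0.13688969]
case 0.00748970798628238 -0.03382035507906781 0.1369785424650727
0.7 349.4335439391653 152.09004258724738
0.8 352.26323216543284 151.59792859019913
0.9 354.79152655738386 151.65132519534816
1.0 356.99624786320106 152.24306125575896
1.1 358.85912406709565 153.3605288125787
```

>>> {"api": "move_arm", "payload": {
  "turn": [
    [0,0,0],
    [0,0,0],
    [0,0,0],
    [0,0,0]
  ],
  "delta_pos": [
    [0.001,-0.007,0],
    [0,0,0.01],
    [0,0,0.005],
    [0,0,0.003]
  ],
  "gripper": [0,0,0,0]
}}

```text
t: 12.1
tool_pos: [0.4843, 0.0152, 0.1446]
tcp_rot: [-3.141, 0.001, 0.193]
ft_force: [0.5, -0.6, 1.2]
width: 0.0002
```

>>> {"api": "move_arm", "payload": {
  "turn": [
    [0,0,0],
    [0,0,0],
    [0,0,0],
    [0,0,0]
  ],
  "delta_pos": [
    [0,0,0.002],
    [0,0,0.002],
    [0,0,0.002],
    [0,0,0.002]
  ],
  "gripper": [0,0,0,0]
}}

```text
t: 12.5
tool_pos: [0.4851, 0.0151, 0.1381]
tcp_rot: [-3.141, -0.001, 0.192]
ft_force: [0.7, -0.1, 1.3]
width: 0.0002
```

>>> {"api": "move_arm", "payload": {
  "turn": [
    [0,0,0],
    [0,0,0],
    [0,0,0],
    [0,0,0]
  ],
  "delta_pos": [
    [0,0,0.002],
    [0,0,0.001],
    [0,0,0.001],
    [0,0,0.001]
  ],
  "gripper": [0,0,0,0]
}}

```text
t: 12.9
tool_pos: [0.485, 0.0152, 0.133]
tcp_rot: [-3.141, -0.001, 0.192]
ft_force: [0.6, -0.8, 0.9]
width: 0.0003
```

>>> {"api": "move_arm", "payload": {
  "turn": [
    [0,0,0],
    [0,0,0],
    [0,0,0]
  ],
  "delta_pos": [
    [0,0,0.001],
    [0,0,0.001],
    [0,0,0]
  ],
  "gripper": [0,0,0]
}}

```text
t: 13.2
tool_pos: [0.4854, 0.0151, 0.1321]
tcp_rot: [-3.141, -0.003, 0.192]
ft_force: [-1.6, -1.0, 8.8]
width: -0.0001
```

Stop reached at the expected height. Retract and look.

>>> {"api": "move_arm", "payload": {
  "turn": [
    [0,0,0],
    [0,0,0],
    [0,0,0],
    [0,0,0],
    [0,0,0],
    [0,0,0]
  ],
  "delta_pos": [
    [0,0,-0.01],
    [0,0,-0.03],
    [0,0,-0.04],
    [-0.04,0,-0.02],
    [-0.045,0,0],
    [-0.01,0,0]
  ],
  "gripper": [0,0,0,0,0,0]
}}

```text
t: 13.8
tool_pos: [0.3886, -0.0033, 0.2322]
tcp_rot: [-3.141, -0.001, 0.192]
ft_force: [0.0, -0.8, 0.2]
width: -0.0003
```

```bash
python3 snap.py 8 side wrist; python3 -c "
import cv2
a=cv2.imread('pics/wrist8.png');cv2.imwrite('pics/w8c.png',cv2.resize(a[60:330,130:400],None,fx=2.2,fy=2.2))"
```

```text
13.9 [ 0.3907 -0.0031  0.2316] [-3.141e+00 -2.000e-03  1.920e-01] [ 0.01 -0.01 -0.05]
```

View pics/side8.png

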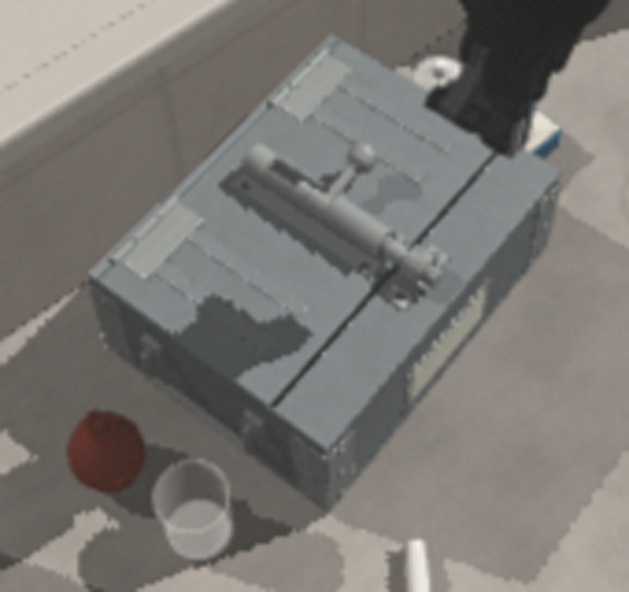

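View pics/w8c.png

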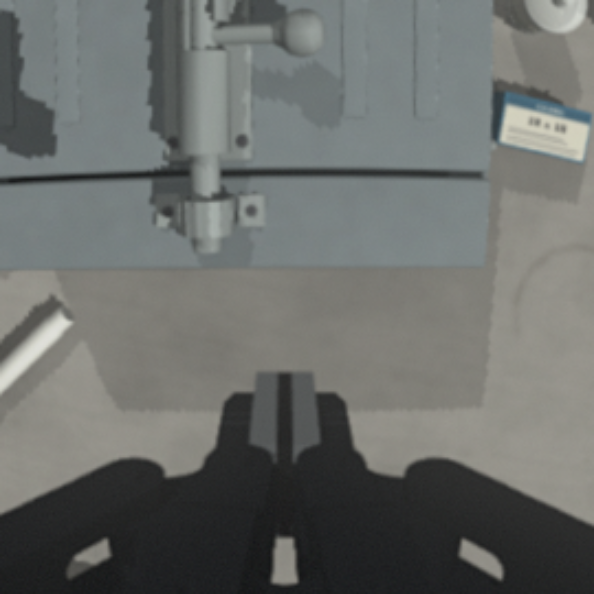

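```bash
python3 - <<'E'
from h import *
c1,d1=wray(130+302/2.2,60+33/2.2,8); c2,d2=ray("side",*S(362,156),8)
s=np.linalg.lstsq(np.c_[d1,-d2],c2-c1,rcond=None)[0];p,q=c1+s[0]*d1,c2+s[1]*d2
m=(p+q)/2;print(m,np.linalg.norm(p-q), "theta",np.arccos((m[2]-.1175)/.038))
c=np.array([.473,.046]);y=.191
for th in (1.1,1.2,1.3,1.4):
    Y=-.038*np.sin(th);X=.004;w=[c[0]+np.cos(y)*X-np.sin(y)*Y,c[1]+np.sin(y)*X+np.cos(y)*Y,.1175+.038*np.cos(th)]
    u=proj("side",w,8); print(th,(u[0]-170)*3.7,(u[1]-140)*3.7)
E
```

```text
[0.48676578 0.00885271 0.1253319 ] 0.00014089878371292402 theta 1.3632060272486384
1.1 358.85912406709565 153.3605288125787
1.2 360.36580896147376 154.98607811205704
1.3 361.50584610951836 157.09744642102586
1.4 362.2725863887107 159.66820705541778
```

```bash
python3 -c "
from cell import job
print(job.job_done())"
```

```text
the job is handed in; nothing more can be done
None
```

I shut the lid, pushed the bolt home and turned the knob down into the notch, then handed the job in at about 14 s with the arm clear. No verdict came back, so the results below are my own checks.

- **Lid:** I pressed it down with closed fingertips to 0.104 m at about 18 N. The later pictures show it flush.
- **Bolt:** It moved until it met its stop at about 11 N. The last wrist picture shows the rod through the keeper.
- **Knob:** It pressed down to a firm stop at about 9 N with the tip at 0.132 m, where 0.1335 m was expected. Measuring the ball from two views put it at 0.125 m, an angle of about 1.36 rad. The side view alone read lower, about 1.25 to 1.4 rad, but still above the 1.2 needed.
- **Loose items:** The bulb, beaker and small box appear unmoved in the pictures. The weighing bottle is partly hidden behind the gripper in the last side view, but shows no shift in any picture. I did not measure any of them.

Two things went wrong on the way and were mended:
- **Wrist limit:** The last wrist joint reached its range limit before the lid press, so I pressed with a different yaw.
- **First press on the knob:** It landed off-centre on the outside of the ball and built up about 30 N (the limit is 60 N) without turning it. I lifted, moved 7 mm inward and pressed again, and it went down easily.

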